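# Sort what was left in the cloakroom lockers

### The arm

A 6-joint arm with a two-finger parallel gripper is mounted at the origin on the work surface. World frame = base frame: x ahead of the robot, y to its left, z up, the work surface at z = 0. Lengths are in mm, angles in rad, forces in N, time in s.
With the tool pointing down it reaches from about 250 to 775 mm from the base axis. Payload 4 kg.
Tool frame: the origin (TCP) lies at the very end of the fingers, on their centre line; the grasp point (between the pads) lies manip.hold_point_z behind it (manip.hold_point_z is the distance from the TCP to the grasp point, in mm); z points along the fingers, y is the direction in which the jaws open and shut (so a half turn about z gives the same grasp; the last joint's range is limited). The gripper opens to 85 mm and grips with 20 to 120 N. Pads are 22 mm wide; open, the fingers measure 114 mm over their backs; the gripper's body (76 mm by 85 mm) begins 54 mm behind the grasp point. The pads swing forward as they close: fully open they stand 13 mm farther back than shut.
Start: joints at [1.13, 0.087, 1.371, -0, 1.684, -0.103], TCP at [182.286, 518.931, 231.341] pointing down, gripper open.
Joint ranges: [-3.1, 3.1], [-0.76, 2.03], [0.27, 2.55], [-1.08, 4.22], [0.17, 2.65], [-2.57, 2.57]. Speed limits (rad/s): [2.79, 2.79, 3.14, 3.14, 3.14, 3.14].

### API

Orientations are given as a unit quaternion [x, y, z, w].
In Python, from plant import manip gives the robot as it stands.
- The arm moves only by the shell command python3 -m inch 'ROWS' [OPENING] [FORCE]. ROWS is JSON, a list of rows, each a list of 6 numbers: the shift along the world's x, y, z as a fraction of full scale, then the turn, a rotation vector about the world's x, y, z as a fraction of full scale. In form: [[x, y, z, rx, ry, rz], ...]. A call has 1 to 20 rows; each row shifts and turns the commanded pose from where the row before left it; what a row does not reach is not made up. Full scale, the value 1, is 0.06 m for a shift and 0.1 rad for a turn. A row lasts 1/8 s, in which the tool goes at most 62.5 mm and 10.7 degrees, less where a joint would pass 70% of its speed; a pose out of reach is approached as far as the arm can. A call with a number of a shift or a turn outside -1 to 1 is refused whole. A call with a gripper value outside its range is refused whole. OPENING is the closure, from 0 (fully open) to 1 (shut), set as the call begins (- or left out, the last holds). The fingers move at their own pace and stop on an object; FORCE is the grip in N (left out, the last holds). Time passes only in rows, so rows that do not move let the fingers close. It gives the time, the measured TCP pose, the force and the opening at its end, in the units of the state.
- manip.get_state(): the state, without advancing time (a new reading comes with each control period).
- manip.get_image(name): name is "scene" or "side" or "wrist"; returns the picture (420x560x3 uint8, red, green, blue); there is no depth.
- manip.get_calibration(name): a dict with "camera_matrix" (3x3 intrinsics, pixels), "R" (3x3) and "t" (3): a world point X has camera coordinates R X + t; the wrist camera has in their place "hand_eye" (4x4, takes a point from camera to tool coordinates, whose origin is the TCP and whose axes are the flange's). Camera axes: x right, y down, z forward; pixel columns grow to the right and rows downward; lengths in mm; the calibration is good to about 2 mm. A picture is of the moment at which its call begins: read the wrist's pose just before it. get_calibration takes no time and is no camera call.
- manip.hand_in(): hands the job in, once; it reports no verdict.
The state is a dict: "t": time; "joint_pos": joint angles; "dq": joint speeds; "joint_torque": joint torques, N m; "ee_pos": TCP position; "tool_rot": TCP orientation; "wrist_force": force on the tool from outside, world axes, zero at the start; "wrist_torque": the same for the moment, N m; "finger_gap": finger opening in mm.
Only numpy, scipy, OpenCV 4.12 (cv2) and the standard library are available. Lean on these libraries where they do the work, as an engineer would, in place of code of your own. Each camera call takes 0.05 s, during which the arm holds its last target. There are 200 camera calls.

### The job

Sort the things left behind in the lockers: put both padlocks in the square tray, both torches in the long narrow tray and the locker key in the round dish. Everything must end lying flat on the floor of its tray, nothing on top of anything else or propped on a rim, and the roll of tape among them must be left where it is.

Things in the scene. Friction and masses are not known exactly. Their poses are not given: they have to be found in the camera images.
- padlock_a: One padlock lying flat: steel body 34 (x) x 38 (y) x 18 mm (z) with dark bands across it, and a closed steel shackle reaching from the body along +x to 42 mm from the origin (24 mm wide over its legs there, 6 mm thick). Origin at the middle of the body, 9 mm above the surface it lies on; z up. About 0.16 kg. Easily gripped across y.
- padlock_b: The other, identical padlock lying flat: steel body 34 (x) x 38 (y) x 18 mm (z) with dark bands across it, and a closed steel shackle reaching from the body along +x to 42 mm from the origin (24 mm wide over its legs there, 6 mm thick). Origin at the middle of the body, 9 mm above the surface it lies on; z up. About 0.16 kg. Easily gripped across y.
- torch_a: One pocket torch lying down: bright aluminium, 92 mm long along x (origin at mid-length, on its axis, 14 mm above what it lies on). Head (+x end, 26 mm long) and tail (-x end, 12 mm long) are hexagonal, 28 mm across flats, so that it does not roll; the barrel between them is round, 23 mm thick. About 0.11 kg. Grip across y at mid-length.
- torch_b: The other, identical pocket torch lying down: bright aluminium, 92 mm long along x (origin at mid-length, on its axis, 14 mm above what it lies on). Head (+x end, 26 mm long) and tail (-x end, 12 mm long) are hexagonal, 28 mm across flats, so that it does not roll; the barrel between them is round, 23 mm thick. About 0.11 kg. Grip across y at mid-length.
- key: The locker key, lying flat: a round grey plastic fob 38 mm across and 12 mm thick with a white face on top, and a steel key blade (8 mm wide, 3 mm thick, at mid-height) along +x whose tip is 51 mm from the origin. Origin at the middle of the fob, 6 mm above the surface; z up. About 0.04 kg. Easily gripped across y on the fob.
- square_tray: Dark steel square tray, fixed: 168 x 168 mm outside, 25 mm high, walls and floor 4 mm thick (160 x 160 mm inside). Origin at the centre of its underside, on the counter; x and y along its sides. Takes the two padlocks.
- long_tray: Dark steel long narrow tray, fixed: 90 mm (x) x 250 mm (y) outside, 25 mm high, walls and floor 4 mm thick (82 x 242 mm inside). Origin at the centre of its underside; its length is along its own y. The two torches fit along it end to end.
- round_dish: Dark steel round dish, fixed: 150 mm across, 25 mm high, nearly upright wall and floor 4 mm thick (142 mm across inside). Origin at the centre of its underside. Takes the key.
- tape_roll: Bystander, to be left alone: a roll of paper tape lying flat, 54 mm across, 24 mm high, with a 32 mm hole, among the things to sort. Origin at the centre of its underside.
Mind the look-alikes: they are no part of the job. Leave any pink look-alike of the square_tray alone.

How it is judged (in metres and radians):
At the end, for the whole second after the job is handed in: Padlocks lie flat in the square tray (within 66 mm of its centre each way, under 19 mm up), torches in the long tray (34 mm across, 80 along, under 24 up), key flat in the dish (within 55 mm, under 16 up), all at rest; tape roll moved less than 30 mm (x of padlock_a in the frame of square_tray between -0.066 and 0.066 m and y of padlock_a in the frame of square_tray between -0.066 and 0.066 m and z of padlock_a in the frame of square_tray between 0 and 0.019 m and x of padlock_b in the frame of square_tray between -0.066 and 0.066 m and y of padlock_b in the frame of square_tray between -0.066 and 0.066 m and z of padlock_b in the frame of square_tray between 0 and 0.019 m and x of torch_a in the frame of long_tray between -0.034 and 0.034 m and y of torch_a in the frame of long_tray between -0.08 and 0.08 m and z of torch_a in the frame of long_tray between 0 and 0.024 m and x of torch_b in the frame of long_tray between -0.034 and 0.034 m and y of torch_b in the frame of long_tray between -0.08 and 0.08 m and z of torch_b in the frame of long_tray between 0 and 0.024 m and horizontal distance between key and round_dish below 0.055 m and z of key in the frame of round_dish between 0 and 0.016 m and (angle between padlock_a's own z axis and vertical below 0.25 rad or angle between padlock_a's own z axis and vertical above 2.89 rad) and (angle between padlock_b's own z axis and vertical below 0.25 rad or angle between padlock_b's own z axis and vertical above 2.89 rad) and (angle between key's own z axis and vertical below 0.25 rad or angle between key's own z axis and vertical above 2.89 rad) and linear speed of each of padlock_a, padlock_b, torch_a, torch_b, key below 0.02 m/s and distance of tape_roll from where it was at the start of the episode below 0.03 m); the robot touches nothing.
It fails at once if The roll of tape is moved by more than 30 mm (distance of tape_roll from where it was at the start of the episode above 0.03 m).
It also fails if it takes over 102 s, if anything falls off the work surface, if the arm or the gripper's body presses on something with over 40 N, if the wrist force passes 120 N, or if a joint passes its speed limit or range.

## Working session

There is one attempt and no reset: what is moved stays moved. The work goes in short steps, Python scripts to look and compute and a shell command to move; the robot and the scene stay as the last step left them, time stands still between calls to the robot, and variables do not carry over. Pictures are saved under pics/ and viewed, about 12 in all and at most 16, crops included, and the job is handed in when it is done.

```bash
mkdir -p pics; ls
python3 - <<'E'
from plant import manip
import cv2,numpy as np
np.set_printoptions(precision=3,suppress=True)
print(manip.get_state(), manip.hold_point_z)
for n in("scene","side","wrist"):
    im=manip.get_image(n); cv2.imwrite(f"pics/{n}0.png",im[:,:,::-1])
    print(n,manip.get_calibration(n))
a=[cv2.imread(f"pics/{n}0.png") for n in("scene","side")]
E
```

```text
pics
{'t': 0.0, 'joint_pos': array([ 1.13 ,  0.088,  1.372, -0.   ,  1.684, -0.103]), 'dq': array([ 0.   ,  0.001,  0.001,  0.001, -0.   , -0.001]), 'joint_torque': array([ -0.   , -35.187, -31.327,  -0.   ,   0.011,  -0.   ]), 'ee_pos': array([182.056, 518.458, 230.107]), 'tool_rot': array([ 0.168,  0.986, -0.001, -0.   ]), 'wrist_force': array([-0.486, -0.37 ,  0.372]), 'wrist_torque': array([0.026, 0.026, 0.013]), 'finger_gap': 85.21920571037964} 18.700000000000003
scene {'camera_matrix': array([[424.003,   0.   , 278.959],
       [  0.   , 424.003, 209.247],
       [  0.   ,   0.   ,   1.   ]]), 'R': array([[ 0.61 ,  0.792,  0.004],
       [ 0.51 , -0.389, -0.767],
       [-0.606,  0.47 , -0.642]]), 't': array([-356.011, -159.291, 1283.318])}
side {'camera_matrix': array([[531.645,   0.   , 280.979],
       [  0.   , 531.645, 209.168],
       [  0.   ,   0.   ,   1.   ]]), 'R': array([[ 0.979, -0.202,  0.015],
       [-0.141, -0.735, -0.663],
       [ 0.145,  0.647, -0.748]]), 't': array([-411.406,  145.55 , 1385.066])}
wrist {'camera_matrix': array([[311.155,   0.   , 283.224],
       [  0.   , 311.155, 208.967],
       [  0.   ,   0.   ,   1.   ]]), 'hand_eye': array([[  -0.   ,   -0.957,   -0.289,   73.841],
       [   1.   ,    0.   ,   -0.001,   -0.101],
       [   0.001,   -0.289,    0.957, -143.341],
       [   0.   ,    0.   ,    0.   ,    1.   ]])}
```

View pics/scene0.png

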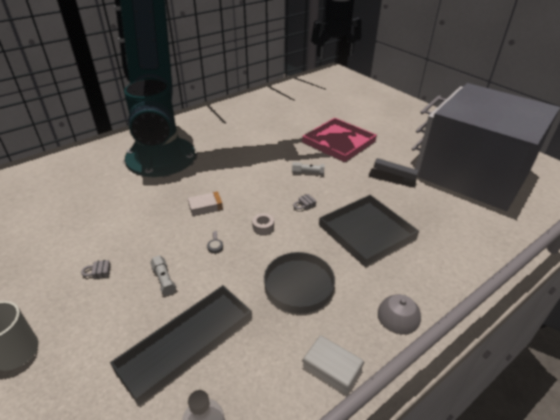

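View pics/side0.png

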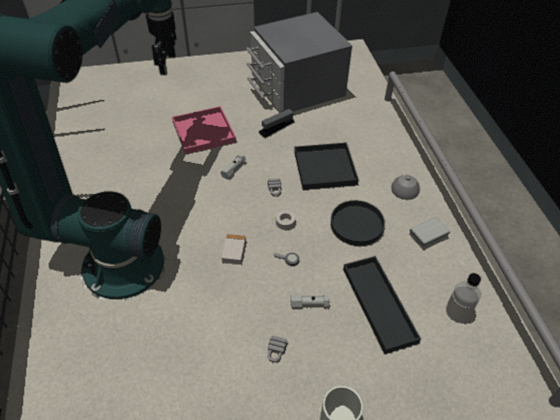

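View pics/wrist0.png

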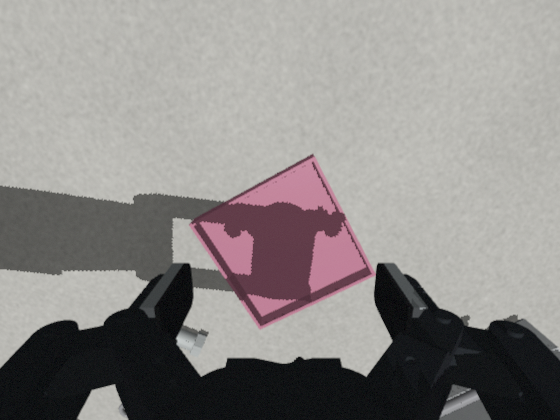

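Scene view: candidate padlocks (100,269) and (305,203), torches (163,274) and (308,169), key (215,243), tape (263,223). The trays are square (368,228), long (183,340) and dish (300,280). The pink square look-alike (340,138), the eraser block (205,203) and the brush (393,172) are to be ignored. The side view shows the same things: padlocks (276,348) and (275,186), torches (310,301) and (234,166), key (291,258). The wrist view sits over the pink tray.

```bash
cat > h.py <<'E'
from plant import manip
import cv2,numpy as np
from scipy.spatial.transform import Rotation as R
np.set_printoptions(precision=3,suppress=True)
def cam(n,st=None):
    c=manip.get_calibration(n);K=c["camera_matrix"]
    if n!="wrist": return K,c["R"].T,-c["R"].T@c["t"]
    T=np.eye(4);T[:3,:3]=R.from_quat(st["tool_rot"]).as_matrix();T[:3,3]=st["ee_pos"]
    T=T@c["hand_eye"];return K,T[:3,:3],T[:3,3]
def ray(C,p):
    K,Rm,o=C;p=np.atleast_2d(p).astype(float)
    return o,(Rm@np.linalg.inv(K)@np.c_[p,np.ones(len(p))].T).T
def cast(C,p,z):
    o,d=ray(C,p);return o+d*((z-o[2])/d[:,2])[:,None]
def tri(C1,p1,C2,p2):
    o1,d1=ray(C1,p1);o2,d2=ray(C2,p2);d1=d1[0];d2=d2[0]
    s=np.linalg.lstsq(np.c_[d1,-d2],o2-o1,rcond=None)[0]
    a=o1+s[0]*d1;b=o2+s[1]*d2;return (a+b)/2,np.linalg.norm(a-b)
def proj(C,X):
    K,Rm,o=C;q=K@Rm.T@(np.asarray(X,float)-o);return q[:2]/q[2]
E
python3 - <<'E'
from h import *
A=cam("scene");B=cam("side")
P=dict(padL=((100,269),(277,348)),padR=((305,203),(275,186)),torL=((163,274),(310,301)),torR=((308,169),(234,166)),key=((215,245),(292,259)),tape=((263,222),(286,220)))
for k,(p,q) in P.items():
    X,e=tri(A,p,B,q);print(k,X,round(e,1),cast(A,p,8)[0,:2],cast(B,q,8)[0,:2])
T=dict(sq=([(369,198),(417,231),(369,261),(320,229)],[(294,148),(350,144),(358,184),(303,188)]),
 lo=([(236,290),(252,318),(137,394),(115,359)],[(376,257),(419,343),(387,351),(344,264)]),
 di=([(264,281),(335,281)],[(331,222),(385,222)]))
for k,(p,q) in T.items():
    c=cast(A,p,25);print(k,c[:,:2].mean(0),c[:,:2].round().tolist()); c=cast(B,q,25);print(k,c[:,:2].mean(0),c[:,:2].round().tolist())
a=cv2.imread("pics/scene0.png");b=cv2.imread("pics/side0.png")
o=[]
for k,(p,q) in P.items():
    for im,c in((a,p),(b,q)): o.append(cv2.resize(im[c[1]-25:c[1]+25,c[0]-32:c[0]+33],(260,200),interpolation=cv2.INTER_CUBIC))
cv2.imwrite("pics/crops.png",np.vstack([np.hstack(o[i:i+3]) for i in (0,3,6)]));
E
```

```text
padL [ 345.854 -309.985    8.056] 3.6 [ 344.524 -308.348] [ 346.301 -311.866]
padR [442.389 194.804  10.517] 2.6 [440.978 195.242] [442.952 198.947]
torL [ 449.189 -208.548   16.493] 1.3 [ 440.973 -205.732] [ 451.015 -204.276]
torR [335.48  296.052  16.136] 1.8 [327.449 302.8  ] [336.336 305.852]
key [434.546 -71.95    9.976] 0.5 [432.547 -70.806] [434.938 -70.838]
tape [445.38   56.67   18.333] 2.4 [435.002  64.742] [447.44   63.679]
sq [620.802 239.301] [[541.0, 326.0], [696.0, 323.0], [694.0, 162.0], [552.0, 146.0]]
sq [608.973 239.317] [[530.0, 333.0], [708.0, 319.0], [680.0, 145.0], [518.0, 160.0]]
lo [ 625.231 -239.536] [[586.0, -112.0], [661.0, -124.0], [669.0, -359.0], [586.0, -364.0]]
lo [ 615.744 -247.508] [[648.0, -118.0], [667.0, -372.0], [588.0, -376.0], [560.0, -124.0]]
di [645.571   5.96 ] [[601.0, -53.0], [690.0, 64.0]]
di [637.136   5.04 ] [[564.0, 19.0], [710.0, -9.0]]
```

View pics/crops.png

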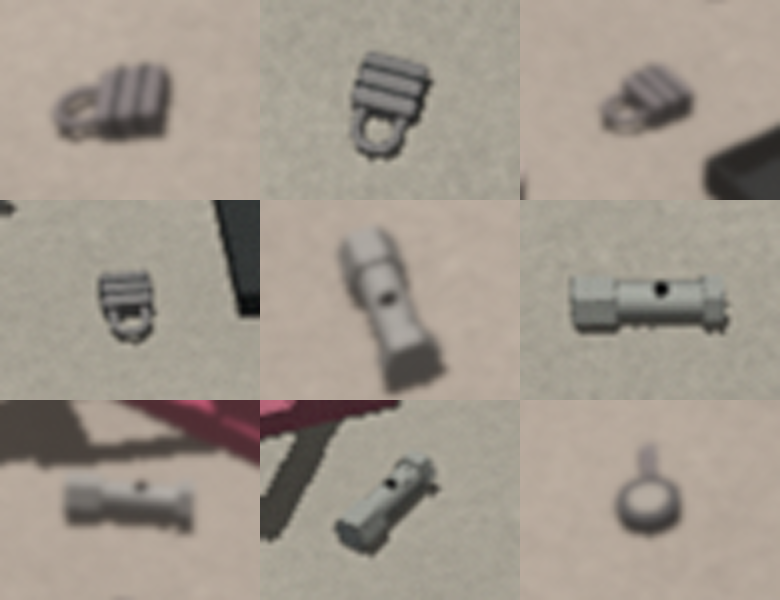

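Run:
```python
from h import *
B=cam("side")
for k,p,q,z in [("padL",(277.75,344),(274.5,361),8),("padR",(274.8,184),(275.7,195),8),("torL",(291,301.7),(329.7,301.7),14),("torR",(227.5,173.5),(242,158.5),14),("key",(292,259),(277,255),8)]:
    c=cast(B,[p,q],z);d=c[1]-c[0];a=np.arctan2(d[1],d[0])
    m=c.mean(0);q1=np.arctan2(m[1],m[0]); y=a+np.pi/2; y-=np.pi*round((y-q1)/np.pi)
    print(k,c[:,:2].round(1).tolist(),"axis",a.round(3),"toolY",y.round(3),"q1",q1.round(3))
```

```text
padL [[350.0, -302.3], [334.4, -342.1]] axis -1.943 toolY -0.373 q1 -0.755
padR [[444.0, 207.2], [437.9, 162.8]] axis -1.708 toolY -0.137 q1 0.397
torL [[403.6, -200.8], [496.8, -219.1]] axis -0.194 toolY -1.765 q1 -0.436
torR [[311.9, 271.1], [364.7, 328.0]] axis 0.822 toolY -0.749 q1 0.725
key [[434.9, -70.8], [398.8, -50.5]] axis 2.629 toolY 1.058 q1 -0.145
```

```bash
python3 -m inch '[[0.13,-0.19,-0.09,0,0,-0.99],[0.13,-0.19,-0.09,0,0,-0.99],[0.13,-0.19,-0.09,0,0,-0.99],[0.13,-0.19,-0.09,0,0,-0.99],[0.13,-0.19,-0.09,0,0,-0.99],[0.13,-0.19,-0.09,0,0,-0.99],[0.13,-0.19,-0.09,0,0,-0.99],[0.13,-0.19,-0.09,0,0,-0.99],[0.13,-0.19,-0.09,0,0,-0.99],[0.13,-0.19,-0.09,0,0,-0.99],[0.13,-0.19,-0.09,0,0,-0.99],[0.13,-0.19,-0.09,0,0,-0.99],[0.13,-0.19,-0.09,0,0,-0.99],[0.13,-0.19,-0.09,0,0,-0.99],[0.13,-0.19,-0.09,0,0,-0.99],[0.13,-0.19,-0.09,0,0,-0.99],[0.13,-0.19,-0.09,0,0,-0.99],[0.13,-0.19,-0.09,0,0,-0.99],[0.13,-0.19,-0.09,0,0,-0.99],[0.13,-0.19,-0.09,0,0,-0.99]]'
cat > look.py <<'E'
import sys
from h import *
def seg(n,zc,box=(120,120,440,340)):
    """blobs differing from counter colour in wrist view; report centre/axis on plane zc"""
    st=manip.get_state();im=manip.get_image("wrist");C=cam("wrist",st)
    cv2.imwrite(f"pics/{n}.png",im[:,:,::-1])
    R_=R.from_quat(st["tool_rot"]).as_matrix();yaw=np.arctan2(R_[1,1],R_[0,1])
    print("t",st["t"],"tcp",st["ee_pos"],"yawY",yaw.round(3),"tilt",R_[:,2])
    return st,im,C
if __name__=="__main__": seg(sys.argv[1],0)
E
python3 look.py w1
```

```text
t: 2.65
ee_pos: [338.3, 290.4, 122.8]
tool_rot: [0.917, 0.399, -0.0, 0.0]
wrist_force: [0.1, 0.1, 0.5]
finger_gap: 85.4
t 2.65 tcp [338.297 290.407 122.845] yawY -0.75 tilt [-0. -0. -1.]
```

View pics/w1.png

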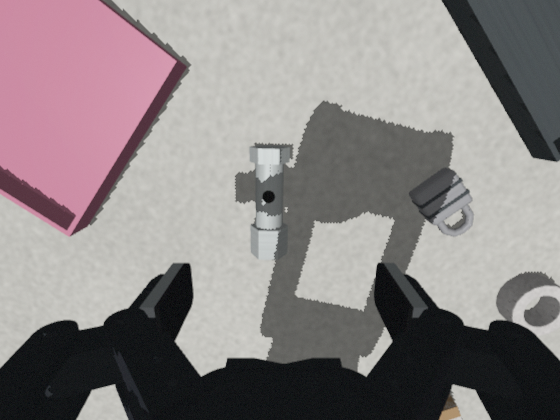

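Wrist view w1: the torch lies upright in the picture, head end (268,256), tail end (269,146). The padlock body is at about (441,196) with its shackle tip at (460,236), and the tape is at (535,305).

Run:
```python
from h import *
W=cam("wrist",manip.get_state());A=cam("scene");B=cam("side")
c=cast(W,[(268,255),(269,147)],14);print(c,c.mean(0),np.linalg.norm(c[0]-c[1]),np.arctan2(*(c[1]-c[0])[[1,0]]))
c=cast(W,[(441,196),(460,236)],14);print("pad",c,np.arctan2(*(c[1]-c[0])[[1,0]]))
print(tri(W,(268,197),B,(236.0,163.5)), tri(W,(441,196),A,(307,201)),tri(W,(441,196),B,(274.8,184)))
```

```text
[[297.655 264.935  14.   ]
 [363.647 332.133  14.   ]] [330.651 298.534  14.   ] 94.18382924044805 0.7944477406281728
pad [[440.275 205.001  14.   ]
 [431.663 163.923  14.   ]] -1.7774408808209468
(array([339.388, 303.43 ,  21.036]), np.float64(6.790483669413367)) (array([440.628, 202.797,  10.597]), np.float64(0.927551396694945)) (array([442.027, 203.526,  11.548]), np.float64(2.4587565792107564))
```

```bash
python3 -m inch '[[-0.12,0.13,-0.2,0,0,-0.25],[0,0,-0.4,0,0,0],[0,0,-0.4,0,0,0],[0,0,-0.4,0,0,0],[0,0,-0.3,0,0,0],[0,0,-0.2,0,0,0],[0,0,-0.08,0,0,0],[0,0,0,0,0,0]]' && python3 -m inch '[[0,0,0,0,0,0],[0,0,0,0,0,0],[0,0,0,0,0,0],[0,0,0,0,0,0],[0,0,0,0,0,0]]' 1 50
```

```text
t: 3.7
ee_pos: [331.2, 298.9, 4.7]
tool_rot: [0.921, 0.389, 0.0, 0.0]
wrist_force: [-0.1, -0.7, 0.7]
finger_gap: 85.3
t: 4.32
ee_pos: [331.5, 299.0, 5.1]
tool_rot: [0.921, 0.389, 0.001, -0.0]
wrist_force: [-0.5, -0.8, 3.2]
finger_gap: 20.8
```

```bash
python3 -m inch '[[0,0,0.5,0,0,0],[0,0,0.9,0,0,0],[0.1,-0.2,0.7,0,0,0],[0.3,-0.5,0,0,0,0.6],[0.4,-0.7,0,0,0,0.7],[0.4,-0.7,0,0,0,0.7],[0.4,-0.7,0,0,0,0.7],[0.4,-0.7,0,0,0,0.7],[0.4,-0.7,0,0,0,0.7],[0.4,-0.7,0,0,0,0.7],[0.4,-0.7,0,0,0,0.7],[0.4,-0.7,0,0,0,0.7],[0.4,-0.7,0,0,0,0.7],[0.4,-0.7,0,0,0,0.7],[0.3,-0.4,0,0,0,0.7],[0.1,-0.2,0,0,0,0],[0,0,0,0,0,0]]' && python3 look.py w2
```

```text
t: 6.45
ee_pos: [618.6, -199.3, 129.6]
tool_rot: [0.687, 0.727, -0.0, -0.001]
wrist_force: [-1.2, 0.3, -1.3]
finger_gap: 21.0
t 6.45 tcp [ 618.608 -199.346  129.6  ] yawY 0.056 tilt [-0.002  0.001 -1.   ]
```

View pics/w2.png

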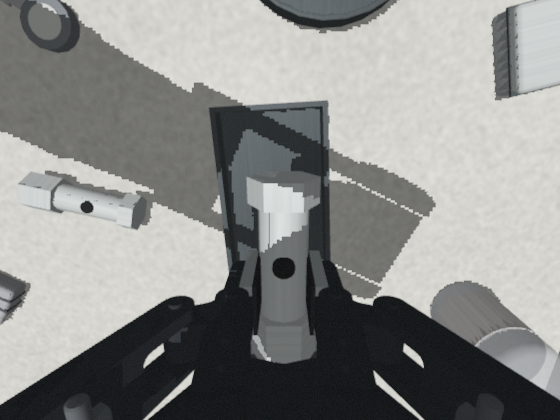

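Run:
```python
from h import *
W=cam("wrist",manip.get_state());A=cam("scene");B=cam("side")
c=cast(W,[(210,108),(327,102),(329,255),(226,255)],25);print(c)
for i,j in((0,3),(1,2),(0,1)): print(np.arctan2(*(c[j]-c[i])[[1,0]]))
e=(c[1]-c[0]);e/=np.linalg.norm(e);n=np.array([e[1],-e[0]]+[0]);print("w",np.linalg.norm(c[0]-c[1]),"centre",(c[0]+c[1])/2+125*n)
print(tri(A,(236,290),W,(210,108)),tri(B,(376,257),W,(327,102)))
t=cast(W,[(22,188),(145,214)],14);print("torL",t,t.mean(0),np.arctan2(*(t[1]-t[0])[[1,0]]),np.linalg.norm(t[1]-t[0]))
```

```text
[[ 557.864 -123.188   25.   ]
 [ 646.163 -113.813   25.   ]
 [ 660.258 -239.513   25.   ]
 [ 570.516 -244.78    25.   ]]
-1.4671155136141272
-1.4591255893135122
0.10577787936837807
w 88.79524548303932 centre [ 615.211 -242.802   25.   ]
(array([ 561.693, -112.92 ,    4.854]), np.float64(26.0709717362984)) (array([ 648.398, -114.16 ,   19.462]), np.float64(3.2640951086878323))
torL [[ 394.009 -197.557   14.   ]
 [ 497.526 -214.911   14.   ]] [ 445.768 -206.234   14.   ] -0.166097437667896 104.96136000956355
```

```bash
python3 -m inch '[[-0.16,0.23,0,0,0,0.5],[0,0,-0.4,0,0,0],[0,0,-0.5,0,0,0],[0,0,-0.5,0,0,0],[0,0,-0.3,0,0,0],[0,0,-0.18,0,0,0],[0,0,-0.1,0,0,0],[0,0,0,0,0,0]]' && python3 -m inch '[[0,0,0,0,0,0],[0,0,0,0,0,0],[0,0,0,0,0,0],[0,0,0,0,0,0]]' 0.5 && python3 -m inch '[[0,0,0.3,0,0,0],[0,0,0.5,0,0,0],[0,0,0.6,0,0,0],[0,0,0.5,0,0,0],[0,0,0,0,0,0]]'
```

```text
t: 7.5
ee_pos: [609.7, -185.5, 12.1]
tool_rot: [0.668, 0.744, 0.0, 0.0]
wrist_force: [-0.1, 0.8, -0.2]
finger_gap: 21.5
t: 8.0
ee_pos: [609.6, -185.5, 12.0]
tool_rot: [0.668, 0.744, 0.0, 0.0]
wrist_force: [-0.2, -0.3, -0.2]
finger_gap: 42.6
t: 8.62
ee_pos: [611.8, -186.4, 131.3]
tool_rot: [0.668, 0.744, 0.002, 0.005]
wrist_force: [0.6, 0.6, -0.1]
finger_gap: 42.7
```

```bash
python3 -m inch '[[-0.21,-0.03,0,0,0,0.98],[-0.21,-0.03,0,0,0,0.98],[-0.21,-0.03,0,0,0,0.98],[-0.21,-0.03,0,0,0,0.98],[-0.21,-0.03,0,0,0,0.98],[-0.21,-0.03,0,0,0,0.98],[-0.21,-0.03,0,0,0,0.98],[-0.21,-0.03,0,0,0,0.98],[-0.21,-0.03,0,0,0,0.98],[-0.21,-0.03,0,0,0,0.98],[-0.21,-0.03,0,0,0,0.98],[-0.21,-0.03,0,0,0,0.98],[-0.2,0,0,0,0,0.98],[0,0,0,0,0,0]]' 0 && python3 look.py w3
```

```text
t: 10.38
ee_pos: [445.4, -206.8, 125.1]
tool_rot: [0.095, 0.995, 0.0, -0.001]
wrist_force: [-0.7, 0.1, 0.1]
finger_gap: 85.6
t 10.375 tcp [ 445.389 -206.793  125.101] yawY 1.38 tilt [-0.001  0.001 -1.   ]
```

View pics/w3.png

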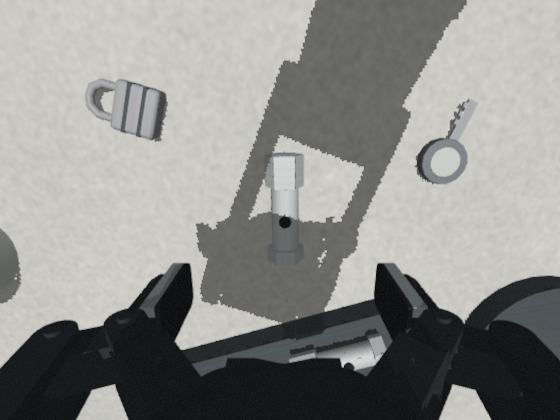

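Wrist view w3: torch, ends (285,154) and (286,264). The padlock body is at (138,108) with its shackle tip at (88,98). The key fob is at (442,161) with its blade tip at (472,102). The first torch lies in the tray at the bottom.

Run:
```python
from h import *
W=cam("wrist",manip.get_state());A=cam("scene")
def L(n,p,q,z):
    c=cast(W,[p,q],z);print(n,c[:,:2].tolist(),c.mean(0),np.arctan2(*(c[1]-c[0])[[1,0]]).round(3))
L("torch",(285,154),(286,264),14)
L("pad",(135,107),(88,98),14);L("key",(442,161),(473,103),8)
print(tri(W,(442,161),A,(215,243)),tri(W,(137,108),A,(102.5,268)))
```

```text
torch [[403.22841800029096, -197.43265459537804], [500.1012091912012, -215.0784144173522]] [ 451.665 -206.256   14.   ] -0.18
pad [[345.46195115584317, -305.2010878515367], [332.2601439480504, -338.6876443428241]] [ 338.861 -321.944   14.   ] -1.946
key [[434.5357898827226, -69.77444329879565], [392.8334748607171, -43.539401117069986]] [413.685 -56.657   8.   ] 2.58
(array([433.168, -71.476,  14.251]), np.float64(2.2696448169311108)) (array([ 346.719, -304.195,   10.681]), np.float64(2.4038804872571795))
```

```bash
python3 -m inch '[[0.1,0.01,-0.2,0,0,0.1],[0,0,-0.4,0,0,0],[0,0,-0.4,0,0,0],[0,0,-0.4,0,0,0],[0,0,-0.3,0,0,0],[0,0,-0.2,0,0,0],[0,0,-0.1,0,0,0],[0,0,0,0,0,0]]' && python3 -m inch '[[0,0,0,0,0,0],[0,0,0,0,0,0],[0,0,0,0,0,0],[0,0,0,0,0,0],[0,0,0,0,0,0]]' 1 50 && python3 -m inch '[[0,0,0.5,0,0,0],[0,0,0.8,0,0,0],[0.15,-0.1,0.8,0,0,-0.7],[0.2,-0.1,0,0,0,-1],[0.2,-0.1,0,0,0,-1],[0.2,-0.1,0,0,0,-1],[0.2,-0.1,0,0,0,-1],[0.2,-0.1,0,0,0,-1],[0.2,-0.1,0,0,0,-1],[0.2,-0.1,0,0,0,-1],[0.2,-0.1,0,0,0,-1],[0.2,-0.1,0,0,0,-1],[0.2,-0.1,0,0,0,-1],[0.2,-0.1,0,0,0,-1],[0.2,-0.1,0,0,0,-1],[0.2,-0.1,0,0,0,-0.1],[0.2,-0.1,0,0,0,0],[0,0,0,0,0,0]]'
```

```text
t: 11.42
ee_pos: [452.4, -206.4, 5.5]
tool_rot: [0.089, 0.996, 0.0, -0.0]
wrist_force: [-0.5, -0.0, 0.4]
finger_gap: 85.6
t: 12.05
ee_pos: [452.7, -206.7, 6.3]
tool_rot: [0.089, 0.996, -0.0, 0.001]
wrist_force: [-1.3, 0.7, 3.5]
finger_gap: 20.9
t: 14.3
ee_pos: [629.2, -296.5, 130.2]
tool_rot: [0.666, 0.746, -0.0, -0.001]
wrist_force: [0.2, 0.3, -1.1]
finger_gap: 21.4
```

```bash
python3 -m inch '[[-0.13,-0.07,0,0,0,0],[0,0,-0.4,0,0,0],[0,0,-0.5,0,0,0],[0,0,-0.5,0,0,0],[0,0,-0.3,0,0,0],[0,0,-0.18,0,0,0],[0,0,-0.1,0,0,0],[0,0,0,0,0,0]]' && python3 -m inch '[[0,0,0,0,0,0],[0,0,0,0,0,0],[0,0,0,0,0,0],[0,0,0,0,0,0]]' 0.5 && python3 -m inch '[[0,0,0.3,0,0,0],[0,0,0.5,0,0,0],[0,0,0.6,0,0,0],[0,0,0.5,0,0,0],[0,0,0,0,0,0]]' && python3 look.py w4
```

```text
t: 15.3
ee_pos: [621.7, -300.8, 13.4]
tool_rot: [0.666, 0.746, 0.0, 0.0]
wrist_force: [0.2, -0.8, -0.7]
finger_gap: 21.0
t: 15.8
ee_pos: [621.6, -300.7, 13.2]
tool_rot: [0.666, 0.746, 0.0, 0.0]
wrist_force: [0.3, -0.2, -0.2]
finger_gap: 42.8
t: 16.42
ee_pos: [623.6, -301.9, 132.8]
tool_rot: [0.666, 0.746, 0.001, 0.005]
wrist_force: [0.2, 0.3, -0.2]
finger_gap: 42.5
t 16.425 tcp [ 623.63  -301.881  132.775] yawY 0.112 tilt [ 0.009 -0.005 -1.   ]
```

View pics/w4.png

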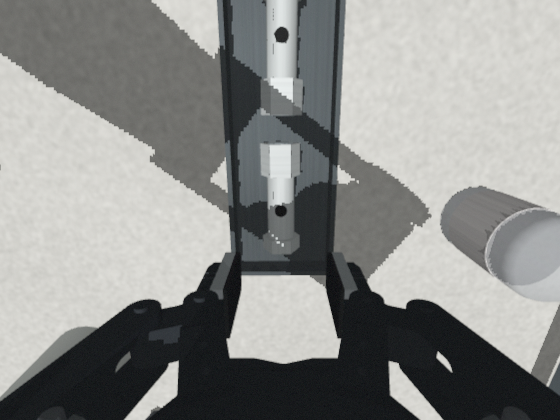

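Wrist view w4: both torches lie flat and end to end in the long tray, at about (282,40) and (280,195). Next is the left padlock.

```bash
python3 -m inch '[[-0.3,0,0,0,0,-0.5],[-0.6,0,0,0,0,-0.7],[-0.6,0,0,0,0,-0.7],[-0.6,0,0,0,0,-0.7],[-0.6,0,0,0,0,-0.7],[-0.6,0,0,0,0,-0.7],[-0.6,0,0,0,0,-0.7],[-0.5,-0.04,0,0,0,-0.2],[-0.2,0,-0.3,0,0,0],[0,0,-0.5,0,0,0],[0,0,-0.3,0,0,0],[0,0,0,0,0,0]]' 0
```

```text
t: 17.98
ee_pos: [343.6, -301.1, 57.8]
tool_rot: [0.827, 0.562, -0.0, -0.003]
wrist_force: [-0.9, 0.4, 0.6]
finger_gap: 85.4
```

```bash
python3 -m inch '[[0.03,-0.06,-0.2,0,0,0],[0,0,-0.3,0,0,0],[0,0,-0.25,0,0,0],[0,0,-0.13,0,0,0],[0,0,0,0,0,0]]' && python3 -m inch '[[0,0,0,0,0,0],[0,0,0,0,0,0],[0,0,0,0,0,0],[0,0,0,0,0,0],[0,0,0,0,0,0]]' 1 60 && python3 -m inch '[[0,0,0.5,0,0,0],[0,0,0.8,0,0,0],[0,0,0.7,0,0,0],[0,0,0,0,0,0]]'
```

```text
t: 18.6
ee_pos: [347.0, -306.4, 7.5]
tool_rot: [0.827, 0.562, -0.0, -0.001]
wrist_force: [-0.4, -0.3, -0.4]
finger_gap: 85.3
t: 19.23
ee_pos: [347.9, -307.4, 9.3]
tool_rot: [0.827, 0.562, 0.0, 0.001]
wrist_force: [-0.2, 0.4, 6.4]
finger_gap: 36.2
t: 19.73
ee_pos: [348.9, -308.4, 131.8]
tool_rot: [0.827, 0.562, 0.001, 0.004]
wrist_force: [-0.1, 0.0, -2.0]
finger_gap: 36.1
```

```bash
python3 -m inch '[[0.15,0.3,0,0,0,0],[0.3,0.65,0,0,0,0.3],[0.3,0.65,0,0,0,0.3],[0.3,0.65,0,0,0,0.3],[0.3,0.65,0,0,0,0.3],[0.3,0.65,0,0,0,0.3],[0.3,0.65,0,0,0,0.3],[0.3,0.65,0,0,0,0.3],[0.3,0.65,0,0,0,0.3],[0.3,0.65,0,0,0,0.3],[0.3,0.65,0,0,0,0.3],[0.3,0.65,0,0,0,0.2],[0.3,0.65,0,0,0,0],[0.2,0.3,0,0,0,0],[0,0,0,0,0,0],[0,0,0,0,0,0]]' && python3 look.py w5
```

```text
t: 21.72
ee_pos: [583.1, 196.5, 126.2]
tool_rot: [0.727, 0.686, -0.002, -0.001]
wrist_force: [-0.7, -0.1, -1.7]
finger_gap: 36.2
t 21.725 tcp [583.123 196.549 126.178] yawY -0.058 tilt [-0.003 -0.001 -1.   ]
```

View pics/w5.png

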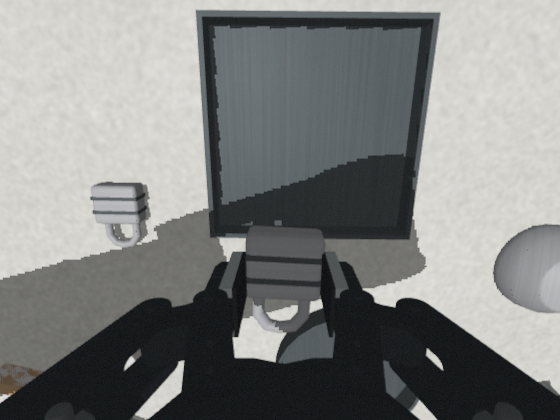

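Wrist view w5: the padlock is held square in the jaws. The square tray's rim corners are (197,12), (438,14), (411,239) and (210,238). The other padlock has its body at (119,203) and its shackle tip at (123,247).

Run:
```python
from h import *
W=cam("wrist",manip.get_state());A=cam("scene")
c=cast(W,[(197,12),(438,14),(411,239),(210,238)],25);print(c[:,:2],c.mean(0),[np.linalg.norm(c[i]-c[i-1]).round(1) for i in range(4)],[np.arctan2(*(c[j]-c[i])[[1,0]]).round(3) for i,j in((0,1),(3,2))])
print(tri(W,(438,14),A,(417,231)),tri(W,(411,239),A,(369,261)))
c=cast(W,[(119,203),(123,247)],14);print("pad",c,np.arctan2(*(c[1]-c[0])[[1,0]]))
```

```text
[[531.571 341.057]
 [697.586 329.886]
 [689.125 162.844]
 [519.147 173.511]] [609.357 251.824  25.   ] [np.float64(168.0), np.float64(166.4), np.float64(167.3), np.float64(170.3)] [np.float64(-0.067), np.float64(-0.063)]
(array([696.099, 327.926,  23.541]), np.float64(5.692221605264485)) (array([691.423, 162.906,  22.804]), np.float64(3.4483579353206077))
pad [[442.231 205.739  14.   ]
 [437.103 165.02   14.   ]] -1.6960721784974515
```

```bash
python3 -m inch '[[0.2,0.2,0,0,0,0],[0.4,0.4,0,0,0,0],[0.3,0.3,0,0,0,0],[0.1,0.12,-0.2,0,0,0],[0,0,-0.5,0,0,0],[0,0,-0.5,0,0,0],[0,0,-0.34,0,0,0],[0,0,-0.2,0,0,0],[0,0,-0.1,0,0,0],[0,0,0,0,0,0]]' && python3 -m inch '[[0,0,0,0,0,0],[0,0,0,0,0,0],[0,0,0,0,0,0],[0,0,0,0,0,0]]' 0.43
```

```text
t: 23.02
ee_pos: [644.6, 258.5, 18.2]
tool_rot: [0.727, 0.686, 0.0, 0.0]
wrist_force: [-0.3, -0.4, -1.4]
finger_gap: 36.0
t: 23.52
ee_pos: [644.4, 258.6, 18.1]
tool_rot: [0.727, 0.686, 0.0, 0.0]
wrist_force: [-0.1, -0.1, 0.3]
finger_gap: 48.5
```

```bash
python3 -m inch '[[0,0,0.3,0,0,0],[0,0,0.7,0,0,0],[-0.2,-0.05,0.5,0,0,0]]' && python3 -m inch '[[-0.5,-0.14,0,0,0,-0.2],[-0.6,-0.14,0,0,0,-0.2],[-0.6,-0.14,0,0,0,-0.2],[-0.6,-0.14,0,0,0,-0.1],[-0.5,-0.14,-0.1,0,0,0],[-0.3,-0.14,-0.3,0,0,0],[-0.08,0,-0.2,0,0,0],[0,0,0,0,0,0],[0,0,0,0,0,0]]' 0 && python3 look.py w6
```

```text
t: 23.9
ee_pos: [633.6, 255.8, 111.4]
tool_rot: [0.727, 0.686, 0.002, 0.001]
wrist_force: [0.5, -0.4, 1.3]
finger_gap: 48.6
t: 25.02
ee_pos: [442.8, 205.6, 72.6]
tool_rot: [0.751, 0.66, 0.001, 0.0]
wrist_force: [0.6, -0.4, 0.6]
finger_gap: 85.5
t 25.025 tcp [442.769 205.573  72.63 ] yawY -0.128 tilt [ 0.002  0.001 -1.   ]
```

View pics/w6.png

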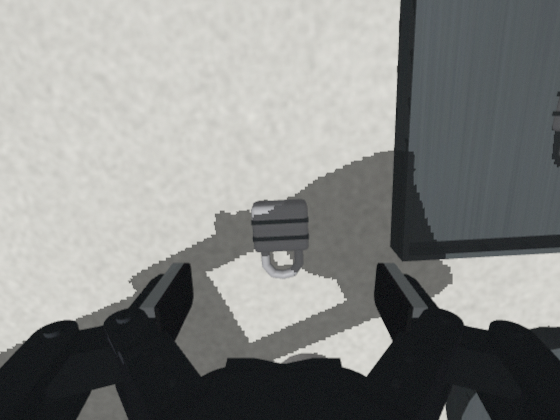

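Wrist view w6: the second padlock is centred between the jaws at (280,226) and aligned. I'm descending.

```bash
python3 -m inch '[[0,0,-0.3,0,0,0],[0,0,-0.35,0,0,0],[0,0,-0.3,0,0,0],[0,0,-0.16,0,0,0],[0,0,0,0,0,0]]' && python3 -m inch '[[0,0,0,0,0,0],[0,0,0,0,0,0],[0,0,0,0,0,0],[0,0,0,0,0,0],[0,0,0,0,0,0]]' 1 60 && python3 -m inch '[[0,0,0.5,0,0,0],[0,0,0.8,0,0,0],[0,0,0.4,0,0,0],[0,0,0,0,0,0]]'
```

```text
t: 25.7
ee_pos: [441.6, 205.1, 4.8]
tool_rot: [0.751, 0.66, -0.0, -0.0]
wrist_force: [0.5, 0.3, -0.4]
finger_gap: 85.6
t: 26.32
ee_pos: [442.4, 205.5, 6.2]
tool_rot: [0.751, 0.66, 0.001, 0.0]
wrist_force: [0.2, -0.6, 5.8]
finger_gap: 36.5
t: 26.82
ee_pos: [442.6, 205.5, 108.7]
tool_rot: [0.751, 0.66, 0.002, 0.001]
wrist_force: [0.9, -0.4, -2.0]
finger_gap: 36.6
```

```bash
python3 -m inch '[[0.2,0.1,0,0,0,0],[0.5,0.2,0,0,0,0.2],[0.5,0.2,0,0,0,0.2],[0.5,0.2,0,0,0,0.2],[0.4,0.15,0,0,0,0],[0.13,0.09,0,0,0,0],[0,0,-0.4,0,0,0],[0,0,-0.5,0,0,0],[0,0,-0.4,0,0,0],[0,0,-0.2,0,0,0],[0,0,-0.14,0,0,0],[0,0,0,0,0,0],[0,0,0,0,0,0]]' && python3 -m inch '[[0,0,0,0,0,0],[0,0,0,0,0,0],[0,0,0,0,0,0],[0,0,0,0,0,0]]' 0.43 && python3 -m inch '[[0,0,0.3,0,0,0],[0,0,0.7,0,0,0],[0,0,0.6,0,0,0],[0,0,0,0,0,0]]'
```

```text
t: 28.45
ee_pos: [575.6, 261.8, 10.3]
tool_rot: [0.731, 0.683, 0.001, 0.0]
wrist_force: [-2.3, -1.8, 4.7]
finger_gap: 36.6
t: 28.95
ee_pos: [575.3, 261.5, 8.5]
tool_rot: [0.731, 0.683, -0.0, 0.0]
wrist_force: [-0.5, 0.4, -0.3]
finger_gap: 49.0
t: 29.45
ee_pos: [578.3, 262.6, 111.2]
tool_rot: [0.731, 0.683, 0.005, 0.002]
wrist_force: [0.3, 0.3, -0.2]
finger_gap: 48.9
```

```bash
python3 -m inch '[[-0.1,-0.2,0,0,0,0.6],[-0.2,-0.5,0,0,0,0.95],[-0.24,-0.55,0,0,0,0.95],[-0.24,-0.55,0,0,0,0.95],[-0.24,-0.55,0,0,0,0.95],[-0.24,-0.55,0,0,0,0.95],[-0.24,-0.55,0,0,0,0.95],[-0.24,-0.55,0,0,0,0.95],[-0.24,-0.55,0,0,0,0.95],[-0.24,-0.55,0,0,0,0.95],[-0.24,-0.54,0,0,0,0.95],[-0.18,-0.45,-0.1,0,0,0.75],[0,0,-0.3,0,0,0],[0,0,-0.27,0,0,0],[0,0,0,0,0,0],[0,0,0,0,0,0]]' 0 && python3 look.py w7
```

```text
t: 31.45
ee_pos: [417.2, -103.6, 64.7]
tool_rot: [0.273, 0.962, 0.0, 0.0]
wrist_force: [0.3, -0.5, 1.1]
finger_gap: 85.4
t 31.45 tcp [ 417.152 -103.605   64.736] yawY 1.018 tilt [ 0.  0. -1.]
```

View pics/w7.png

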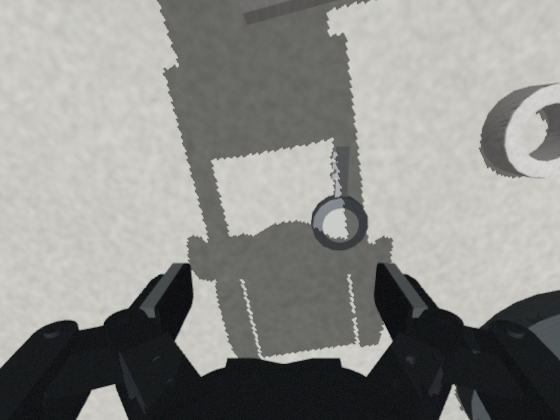

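Wrist view w7: I overshot. The key fob is right of centre at (340,222), its blade tip at (342,148), and the tape is well clear at (530,130).

Run:
```python
from h import *
st=manip.get_state();W=cam("wrist",st)
c=cast(W,[(340,222),(342,148)],10);print(c,np.arctan2(*(c[1]-c[0])[[1,0]])-np.pi/2,(c[0]-st["ee_pos"])/60)
print(tri(W,(340,222),cam("side"),(292,258.5)),tri(W,(340,222),cam("scene"),(215,243)))
```

```text
[[433.377 -68.942  10.   ]
 [390.777 -44.222  10.   ]] 1.04499903932735 [ 0.266  0.58  -0.918]
(array([434.999, -68.882,   7.141]), np.float64(0.9321229115795899)) (array([431.895, -69.318,  13.274]), np.float64(0.9459456120093316))
```

```bash
python3 -m inch '[[0.15,0.3,0,0,0,0.25],[0.12,0.28,-0.2,0,0,0],[0,0,-0.35,0,0,0],[0,0,-0.3,0,0,0],[0,0,-0.16,0,0,0],[0,0,0,0,0,0],[0,0,0,0,0,0]]' && python3 -m inch '[[0,0,0,0,0,0],[0,0,0,0,0,0],[0,0,0,0,0,0],[0,0,0,0,0,0],[0,0,0,0,0,0]]' 1 35 && python3 -m inch '[[0,0,0.4,0,0,0],[0,0,0.7,0,0,0],[0,0,0.6,0,0,0],[0,0,0,0,0,0]]'
```

```text
t: 32.38
ee_pos: [433.9, -69.3, 4.9]
tool_rot: [0.261, 0.965, 0.0, 0.001]
wrist_force: [-0.1, 0.3, 0.0]
finger_gap: 85.3
t: 33.0
ee_pos: [433.5, -69.2, 4.6]
tool_rot: [0.261, 0.965, 0.0, 0.001]
wrist_force: [-1.1, 1.3, 5.0]
finger_gap: 36.2
t: 33.5
ee_pos: [435.2, -69.7, 108.9]
tool_rot: [0.261, 0.965, -0.0, 0.003]
wrist_force: [0.9, -0.5, -0.4]
finger_gap: 35.6
```

```bash
python3 -m inch '[[0.2,0.08,0,0,0,0],[0.5,0.17,0,0,0,0],[0.5,0.17,0,0,0,0],[0.5,0.17,0,0,0,0],[0.5,0.17,0,0,0,0],[0.5,0.17,0,0,0,0],[0.5,0.17,0,0,0,0],[0.25,0.11,0,0,0,0],[0,0,-0.4,0,0,0],[0,0,-0.5,0,0,0],[0,0,-0.3,0,0,0],[0,0,0,0,0,0]]'
python3 - <<'E'
from h import *
b=manip.get_image("side")[:,:,::-1];a=manip.get_image("scene")[:,:,::-1]
o=np.hstack([cv2.resize(a[200:330,235:365],(400,400)),cv2.resize(b[170:270,305:405],(400,400))])
cv2.imwrite("pics/dish.png",o)
E
```

```text
t: 35.0
ee_pos: [638.0, 4.0, 30.2]
tool_rot: [0.261, 0.965, -0.001, -0.003]
wrist_force: [0.3, -0.1, 0.0]
finger_gap: 36.0
```

View pics/dish.png

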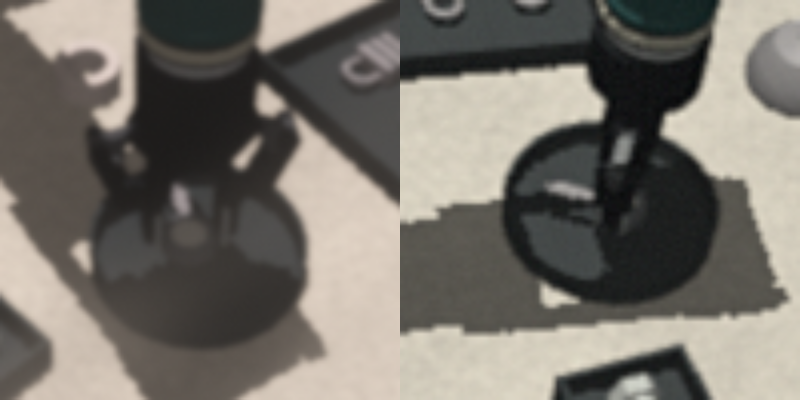

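The pictures show the key between the fingers inside the dish rim, near its centre: scene crop (185,230), side crop (610,215). I'm lowering it and releasing.

```bash
python3 -m inch '[[0,0,-0.15,0,0,0],[0,0,-0.12,0,0,0],[0,0,-0.06,0,0,0],[0,0,0,0,0,0],[0,0,0,0,0,0]]' && python3 -m inch '[[0,0,0,0,0,0],[0,0,0,0,0,0],[0,0,0,0,0,0],[0,0,0,0,0,0]]' 0.43 && python3 -m inch '[[0,0,0.3,0,0,0],[0,0,0.7,0,0,0],[-0.2,0,0.9,0,0,0],[-0.7,0,0.8,0,0,0],[-0.9,0,0.8,0,0,0],[-0.9,0,0.3,0,0,0],[-0.5,0,0,0,0,0],[-0.3,0,0,0,0,0],[0,0,0,0,0,0],[0,0,0,0,0,0]]'
python3 - <<'E'
from h import *
b=manip.get_image("side")[:,:,::-1];a=manip.get_image("scene")[:,:,::-1]
cv2.imwrite("pics/fin.png",np.hstack([cv2.resize(a[170:420,100:430],(400,303)),cv2.resize(b[120:370,220:440],(400,454))[:303]]) if 0 else np.hstack([cv2.resize(a[180:400,100:430],(400,450)),cv2.resize(b[130:360,280:440],(400,450))]))
C=cam("side");A=cam("scene")
E
```

```text
t: 35.72
ee_pos: [640.2, 3.5, 14.4]
tool_rot: [0.261, 0.965, 0.0, 0.0]
wrist_force: [-0.6, -1.0, -0.1]
finger_gap: 36.1
t: 36.22
ee_pos: [640.1, 3.5, 14.2]
tool_rot: [0.261, 0.965, 0.0, 0.0]
wrist_force: [-0.1, -0.1, 0.2]
finger_gap: 48.6
t: 37.48
ee_pos: [438.8, 3.5, 235.5]
tool_rot: [0.261, 0.965, 0.0, 0.001]
wrist_force: [-0.1, -0.1, -0.1]
finger_gap: 48.7
```

View pics/fin.png

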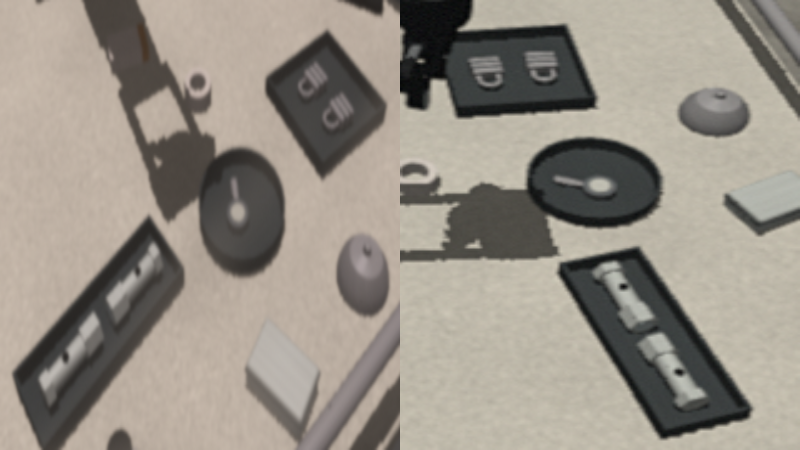

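Final views: both torches lie in the long tray, the padlocks sit apart in the square tray, the key is in the dish, and the tape has not been touched. I'll do a numeric check and then hand in.

Run:
```python
from h import *
A=cam("scene");B=cam("side")
s=lambda x,y:(100+x/1.212,180+y/2.045);d=lambda x,y:(280+(x-400)/2.5,130+y/1.957)
def fr(X,c,a):
    v=X[:2]-c;return np.array([v@[np.cos(a),np.sin(a)],v@[-np.sin(a),np.cos(a)],X[2]])
sq=((609.5,252),-.065);lo=((615,-243),.107);di=((641,5),0)
for n,p,q,f in[("padA",(317,77),(487,68),sq),("padB",(341,109),(541,63),sq),("t1",(135,281),(623,297),lo),("t2",(71,358),(674,371),lo),("key",(238,212),(600,186),di)]:
    X,e=tri(A,s(*p),B,d(*q));print(n,fr(X,*f).round(1),e.round(1))
a,b=cv2.imread("pics/scene0.png"),manip.get_image("scene")[:,:,::-1]
t=cv2.matchTemplate(np.ascontiguousarray(b[195:250,235:295]),a[210:236,250:277],cv2.TM_CCOEFF_NORMED);print("tape shift px",np.array(cv2.minMaxLoc(t)[3])-(15,15),t.max())
print(manip.get_state()["t"])
manip.hand_in()
```

```text
padA [-31.5   5.1  16.8] 4.0
padB [36.3  6.4 17.2] 2.3
t1 [ 0.1 59.4 18.5] 1.2
t2 [  1.4 -56.5  21.4] 0.7
key [ 1.2 -4.7 17. ] 0.8
tape shift px [0 0] 0.8528653
37.625
the job is handed in; nothing more can be done
```

I placed both padlocks in the square tray, both torches end to end in the long tray and the key in the round dish. I handed the job in at about 37.6 s of the 102 s allowed; the hand-in reported no verdict.

My last checks, measured from the scene and side views:

| Object | Position in its tray (mm) | Limit (mm) |
|---|---|---|
| Padlocks | x −32 and +36, y +5 and +6 | ±66 each way |
| Torches | across 0 and +1, along +59 and −57 | ±34 across, ±80 along |
| Key | about 5 from the dish centre | 55 |

- **Tape roll:** it showed 0 px shift against the first picture (match score 0.85).
- **Gripper:** it stood empty and about 235 mm above the counter at hand-in.
- **Heights:** these points were picked on the upper faces, so 17 mm for the padlocks and 18–21 mm for the torches fit things lying flat. The key is the one disagreement: it read 17 mm where its top face should be about 16, with calibration good to about 2 mm. In the picture it lies flat.
- **Dish centre:** this is the least certain number. The two views differed by about 8 mm, and I used the mean.

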